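Clear and peel off the top instrument tray

TASK

Take the small lens case out of the top tray of the nested stack, put it into the open drawer and push the drawer fully shut. Then peel the top tray off: it clings to the tray under it along the edge opposite its finger tab, so take it by the tab, tip that corner up a good way first while the opposite edge stays down, and only then lift it clear, leaving the rest of the stack and the other things where they are. Finish holding the tray up by its tab, about level with its open side up, well clear of everything (its floor 16 cm or more above the worktop); do not put it down or let go.

Things in the scene. Friction and masses are not known exactly. Their poses are not given: they have to be found in the camera images.
- case: small hard lens case, a black rounded box 64 (x) x 34 (y) x 34 (z) mm, about 90 g, standing loose on the floor of the top tray; origin at the centre of its underside, long side along its x, z up
- top_tray: top tray of the nested stack: grey plastic, open on top, 200 (x) x 150 (y) mm over the rim, 30 mm high, about 120 g, loose; origin at the centre of its underside, z up. Floor 3 mm thick, 149 x 99 mm; walls slope out to a 176 x 126 mm mouth; flat rim 12 mm wide at z = 30 mm, turned down 12 mm at its outer edge. An upright finger tab stands on the rim at the +x, -y corner; see tray_tab
- tray_tab (a point): centre of the top end of the top tray's upright finger tab, at x = 93, y = -55, z = 58 mm of the tray; axes as the tray. The tab is 8 mm thick (tray x), 30 mm wide (tray y) and 28 mm high, from the rim to this point
- tray_heel (a point): rim corner of the top tray diagonally across from the tab (-x, +y), on top of the rim; axes as the tray. The top tray clings to the second (about 2 N) at two spots under its rim 32 mm from its -x edge: lifted level, it takes the second tray along; tipped about the -x edge, tab end up, by more than 10 degrees (15 to 20 is ample), it comes free
- second_tray: the tray directly under the top one: same size and shape but no tab, 110 g, loose, nested 12 mm lower (its underside 24 mm above the worktop); origin at the centre of its underside, z up; it must stay on the stack
- stack: the lower trays of the stack, the same shape, fixed to the worktop; origin under their centre on the worktop, axes as the trays
- cab_drawer0 (a joint): the drawer of the low desktop unit, in m: 0 = fully shut, grows as it slides out towards the unit's front; runs with about 1 N of friction, stops at 0.15 open
- drawer_floor (a point): point on the drawer's inner floor, on its midline, 52 mm behind the inner face of the drawer front, 22 mm above the worktop; x points into the unit (the way it shuts), z up. Inside 175 mm deep, 178 mm wide, walls 51 mm high; front's top edge 62 mm above this point. At the start the floor is open from above from 52 mm in front of this point to at least 50 mm behind it
- cab_drawer0_handle (a point): middle of the drawer's horizontal bar handle: bar 110 mm long across the front, its centre 35 mm out from the drawer front and about 57 mm above the worktop; x points into the unit
- cab: low desktop drawer unit, fixed, 220 (x) x 220 (y) x 95 mm high, origin at the centre of its underside, front at its -x side
- drops: white eye-drop bottle, 40 mm diameter, 85 mm high, loose bystander; origin under its centre
- cup: white cup, 72 mm diameter, 95 mm high, loose bystander; origin under its centre
- occluder: flat black eye-occluder paddle, handle 110 mm long with a 52 mm disc at +x, 6 mm thick, lying loose, bystander; origin at the middle of the handle's underside
Not all that is in view belongs to the job. Leave any purple look-alike of the top_tray alone.

How it is judged:
By the outcome, as a careful person would: the job done as asked, in the order asked, and still so for the second after the job is handed in, while the arm keeps its last pose, push and grip.
It also fails if it takes over 64 s, if anything falls off the work surface, if the arm or the gripper's body presses on something with over 40 N, if the wrist force passes 120 N, or if a joint passes its speed limit or range.

ROBOT

A 6-joint arm with a two-finger parallel gripper is mounted at the origin on the work surface. World frame = base frame: x ahead of the robot, y to its left, z up, the work surface at z = 0. Lengths are in m, angles in rad, forces in N, time in s.
With the tool pointing down it reaches from about 0.275 to 0.75 m from the base axis. Payload 10.2 kg.
Tool frame: the origin (TCP) lies on the centre line of the jaws, within the pads' length; the fingertips stand 11 mm ahead of it and the grasp point (between the pads) lies 8 mm behind it; z points along the fingers, y is the line along which they close (so a half turn about z gives the same grasp; the last joint's range is limited). The gripper opens to 85 mm and grips with 20 to 120 N. Pads are 22 mm wide; open, the fingers measure 114 mm over their backs; the gripper's body (76 mm by 85 mm) begins 54 mm behind the grasp point. The pads swing forward as they close: fully open they stand 13 mm farther back than shut.
Start: joints at [-0.223, 0.313, 1.498, -0, 1.331, -0.223], TCP at [0.525, -0, 0.242] pointing down, gripper open.
Joint ranges: [-2.94, 2.94], [-0.97, 2.17], [0.19, 2.56], [-1.23, 4.37], [0.02, 3.11], [-2.88, 2.88]. Speed limits (rad/s): [2.39, 2.39, 3.01, 3.14, 3.14, 3.14].

INTERFACE

Orientations are given as a 3x3 rotation matrix whose columns are the frame's x, y, z axes.
In Python, from rig import sensors, imaging, arm gives the robot as it stands.
- The arm moves only by the tool move_arm, never from a script. Its argument "plan" is a list of rows, each a list of 5 numbers: the shift along the tool's x, y, z in units of 200 mm (1.0 is 200 mm), then the turn about the tool's z in units of 60 degrees (1.0 is 60 degrees), then the opening, from 0 (shut) to 1 (fully open). A call has 1 to 12 rows; each row is the pose to reach, as a shift and turn from the pose commanded when the call began, along the tool's axes at that moment; what a row does not reach only later rows make up. A row lasts 1/12 s, in which the tool goes at most 41.7 mm and 7.16 degrees, less where a joint would pass 70% of its speed; a pose out of reach is approached as far as the arm can. A call with a number of a shift or a turn outside -1 to 1 is refused whole. A call with a gripper value outside its range is refused whole. The fingers move at their own pace and stop on an object; "newtons" is the grip in N (left out, the last holds). Time passes only in rows, so rows that repeat a pose let the fingers close. It gives the time, the measured TCP pose, the force, the opening and the grip force at its end, in the units of the state.
- sensors.get_obs(): the state, without advancing time (a new reading comes with each control period).
- imaging.grab_frame(name): name is "scene" or "side" or "wrist"; returns the picture (480x640x3 uint8, blue, green, red); there is no depth.
- imaging.camera_info(name): a dict with "fx", "fy", "cx", "cy" (pixels), "k1" (the pictures are not rectified: a ray, as slopes to the right and down, at radius r is drawn at 1 + k1 r^2 times it, then the intrinsics apply), "extrinsics" (4x4, takes a point from camera to world coordinates); the wrist camera has in their place "mount" (4x4, takes a point from camera to tool coordinates, whose origin is the TCP and whose axes are the flange's). Camera axes: x right, y up, looking along -z (the intrinsics and any distortion apply to the point x, -y, -z); pixel columns grow to the right and rows downward; lengths in m; the calibration is good to about 2 mm. A picture is of the moment at which its call begins: read the wrist's pose just before it. camera_info takes no time and is no camera call.
- arm.finish_job(): hands the job in; it is judged then, once.
The state is a dict: "time": time; "q": joint angles; "dq": joint speeds; "joint_torque": joint torques, N m; "tool_pos": TCP position; "orientation": TCP orientation; "ft_force": force on the tool from outside, world axes, zero at the start; "torque": the same for the moment, N m; "grip_width": finger opening in m; "grasp_force": force on a finger pad.
Only numpy, scipy, OpenCV 4.12 (cv2) and the standard library are available. Lean on these libraries where they do the work, as an engineer would, in place of code of your own. Each camera call takes 0.05 s, during which the arm holds its last target. There are 200 camera calls.

## Working session

There is one attempt and no reset: what is moved stays moved. The work goes in short steps, Python scripts to look and compute and a tool call to move; the robot and the scene stay as the last step left them, time stands still between calls to the robot, and variables do not carry over. Pictures are saved under pics/ and viewed, at most 10 in all, crops included, and the job is handed in when it is done.

Besides the shell and the picture viewer there is one more tool, called after "Call:" as name(argument=value, ...) on one line, values as JSON. move_arm: Moves the arm, as the interface text tells. Its arguments: {"type":"object","properties":{"plan":{"type":"array"},"newtons":{"type":"number"}},"required":["plan"]}

```bash
ls; mkdir -p pics
cat > h.py <<'E'
import numpy as np,cv2
from rig import sensors,imaging,arm
E
python3 - <<'E'
from h import *
for n in ("scene","side"):
    cv2.imwrite(f"pics/{n}0.png",imaging.grab_frame(n))
for n in ("scene","side","wrist"):
    print(n,imaging.camera_info(n))
print(sensors.get_obs())
E
```

```text
pics
scene {'fx': 544.800274852651, 'fy': 544.800274852651, 'cx': 321.99578880146197, 'cy': 252.0023889701317, 'k1': -0.09180305030864887, 'extrinsics': array([[ 0.64730841, -0.52685264,  0.55083402,  1.23624958],
       [ 0.76222558,  0.44552335, -0.46959675, -0.5608898 ],
       [ 0.00199887,  0.72383371,  0.68997157,  1.03223088],
       [ 0.        ,  0.        ,  0.        ,  1.        ]])}
side {'fx': 481.7309211004326, 'fy': 481.7309211004326, 'cx': 324.28970860396277, 'cy': 234.65416273396707, 'k1': -0.11001504925768761, 'extrinsics': array([[-8.96124689e-01,  3.06302166e-01, -3.21153428e-01,
         6.99717704e-02],
       [-4.43801511e-01, -6.17061316e-01,  6.49827324e-01,
         9.79848421e-01],
       [ 8.72160102e-04,  7.24854686e-01,  6.88901244e-01,
         1.03640296e+00],
       [ 0.00000000e+00,  0.00000000e+00,  0.00000000e+00,
         1.00000000e+00]])}
wrist {'fx': 334.4737336711013, 'fy': 334.4737336711013, 'cx': 323.00113142295305, 'cy': 244.18145265257434, 'k1': -0.037793922357394164, 'mount': array([[-4.33298947e-04,  9.46414130e-01,  3.22955271e-01,
   
[... 389 characters left out ...]
440e+00, -2.23423218e-01]), 'dq': array([ 0.00054831, -0.00135614, -0.00195583,  0.00150668,  0.00035294,
        0.00016491]), 'joint_torque': array([ 2.30574413e-03, -4.12899542e+01, -2.60142785e+01, -1.81123951e-04,
        3.02137116e-03,  1.15447833e-05]), 'tool_pos': array([5.24784359e-01, 2.86494660e-05, 2.41795690e-01]), 'orientation': array([[-9.42618350e-07,  9.99999364e-01, -1.12777701e-03],
       [ 9.99999965e-01,  1.24208254e-06,  2.65534262e-04],
       [ 2.65535494e-04, -1.12777672e-03, -9.99999329e-01]]), 'ft_force': array([ 0.74029399,  0.05762865, -0.56025647]), 'torque': array([-0.00328824,  0.02234647,  0.00744879]), 'grasp_force': 0.0, 'grip_width': 0.08545669446378716}
```

View pics/scene0.png

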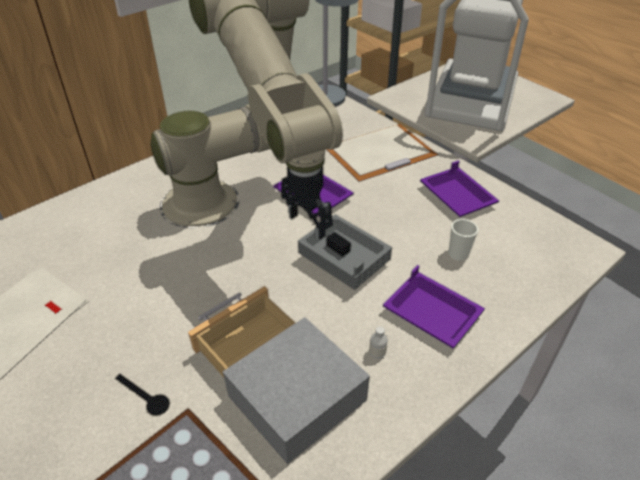

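View pics/side0.png

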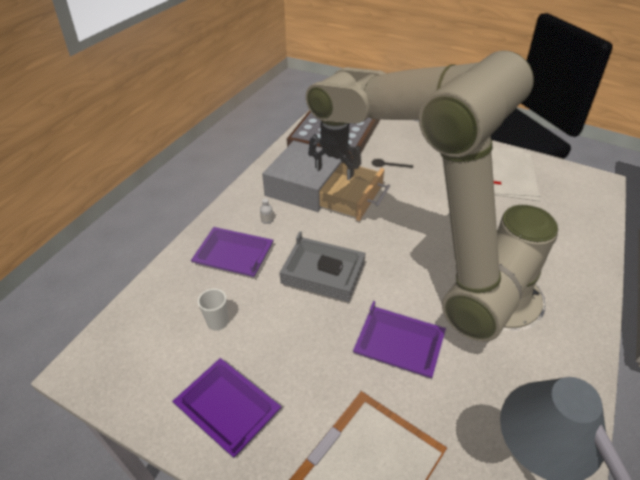

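The grey tray is at scene (345,250) and side (323,268). The look-alikes are purple trays at scene (435,308), (459,190), (313,190). The case is the black box at scene (339,243) and side (330,265); other black items are the occluder at (140,393) and the gripper. The tab is at scene (359,268) and side (299,238). The drawer is at scene (245,335), with the handle at (222,305).

Run:
```python
from h import *
a=cv2.imread("pics/scene0.png");b=cv2.imread("pics/side0.png")
A=cv2.resize(a[200:300,280:410],(520,400),interpolation=3)
B=cv2.resize(b[225:310,270:375],(0,0),fx=4,fy=4,interpolation=3)
out=np.zeros((600,800,3),np.uint8)
A=cv2.resize(a[205:295,290:400],None,fx=3.6,fy=3.6,interpolation=2)  #396x324
B=cv2.resize(b[225:305,270:380],None,fx=3.6,fy=3.6,interpolation=2)
C=cv2.resize(a[280:400,180:300],None,fx=2.2,fy=2.2,interpolation=2)
D=cv2.resize(b[155:225,310:400],None,fx=3.6,fy=3.6,interpolation=2)
out[:A.shape[0],:396]=A; out[:B.shape[0],400:796]=B
out[330:330+264,:264]=C; out[330:330+252,400:724]=D
cv2.imwrite("pics/crop1.png",out)
```

```text
(no output)
```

View pics/crop1.png

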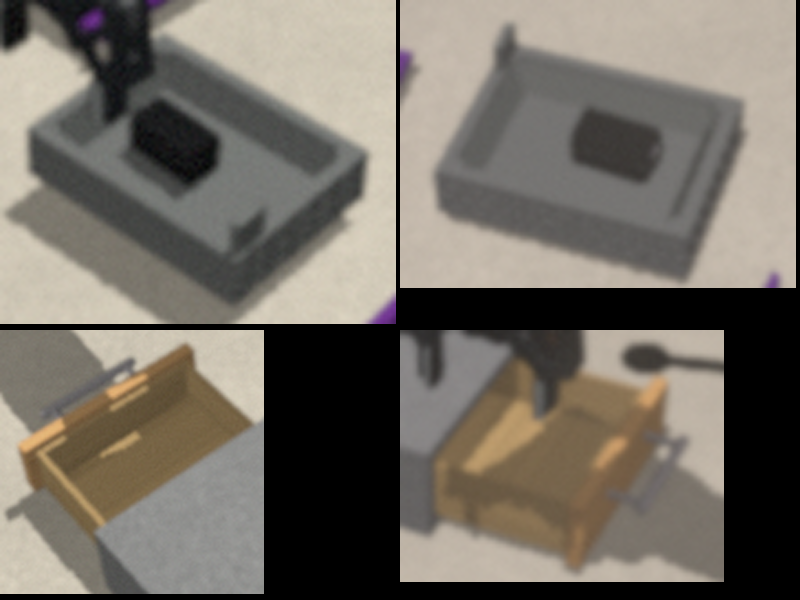

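```bash
cat >> h.py <<'E'
def ray(n,uv,pose=None):
    c=imaging.camera_info(n)
    p=(np.array(uv,float)-[c['cx'],c['cy']])/[c['fx'],c['fy']]
    s=p.copy()
    for _ in range(20): s=p/(1+c['k1']*(s@s))
    if n=="wrist":
        o=pose; T=np.eye(4);T[:3,:3]=o['orientation'];T[:3,3]=o['tool_pos'];E=T@c['mount']
    else: E=c['extrinsics']
    return E[:3,3],E[:3,:3]@np.array([s[0],-s[1],-1])
def atz(n,uv,z,pose=None):
    o,d=ray(n,uv,pose); return o+d*(z-o[2])/d[2]
def proj(n,X,pose=None):
    c=imaging.camera_info(n)
    if n=="wrist":
        T=np.eye(4);T[:3,:3]=pose['orientation'];T[:3,3]=pose['tool_pos'];E=T@c['mount']
    else: E=c['extrinsics']
    p=E[:3,:3].T@(np.array(X)-E[:3,3]); s=np.array([p[0],-p[1]])/-p[2]
    s=s*(1+c['k1']*(s@s)); return s*[c['fx'],c['fy']]+[c['cx'],c['cy']]
E
python3 - <<'E'
from h import *
np.set_printoptions(precision=4,suppress=True)
S=lambda x,y:(290+x/3.6,205+y/3.6)
D=lambda x,y:(270+x/3.6,225+y/3.6)
print("scene rim L,B,R,N");P=[atz("scene",S(*p),.066) for p in [(32,130),(165,38),(367,155),(235,262)]];print(np.array(P),[np.linalg.norm(P[i]-P[i-1]) for i in range(4)])
print("side rim tab,r,fr,l");P=[atz("side",D(*p),.066) for p in [(110,48),(342,100),(290,240),(37,172)]];print(np.array(P),[np.linalg.norm(P[i]-P[i-1]) for i in range(4)])
print("tab top",atz("scene",S(250,215),.094),atz("side",D(108,27),.094))
print("case top",atz("scene",S(178,122),.073),atz("side",D(222,130),.073))
C=lambda x,y:(180+x/2.2,280+y/2.2)
G=lambda x,y:(310+x/3.6,155+y/3.6)
print("front top",atz("scene",C(22,115),.084),atz("scene",C(190,15),.084),atz("side",G(258,52),.084),atz("side",G(175,185),.084))
print("bar",atz("scene",C(45,80),.057),atz("scene",C(132,32),.057),atz("side",G(285,110),.057),atz("side",G(230,175),.057))
print("cab",atz("scene",(226,375),.095),atz("scene",(303,322),.095),atz("scene",(368,380),.095))
print("drops,cup",atz("scene",(378,356),0),atz("scene",(460,260),0))
E
```

```text
scene rim L,B,R,N
[[0.3941 0.0772 0.066 ]
 [0.3782 0.2205 0.066 ]
 [0.5708 0.2449 0.066 ]
 [0.5873 0.0997 0.066 ]] [np.float64(0.1945229636154995), np.float64(0.14418674070897164), np.float64(0.1940964497721915), np.float64(0.14613928052947367)]
side rim tab,r,fr,l
[[0.5772 0.109  0.066 ]
 [0.3868 0.0799 0.066 ]
 [0.3654 0.2272 0.066 ]
 [0.5625 0.2514 0.066 ]] [np.float64(0.14318945692234986), np.float64(0.19255786794627958), np.float64(0.1488898820960466), np.float64(0.19860430222188896)]
tab top [0.5804 0.1183 0.094 ] [0.5754 0.1137 0.094 ]
case top [0.462  0.1591 0.073 ] [0.4542 0.1566 0.073 ]
front top [ 0.4868 -0.3025  0.084 ] [ 0.4852 -0.0933  0.084 ] [ 0.4824 -0.2894  0.084 ] [ 0.4756 -0.0778  0.084 ]
bar [ 0.4406 -0.2524  0.057 ] [ 0.4434 -0.1435  0.057 ] [ 0.4387 -0.2516  0.057 ] [ 0.4491 -0.142   0.057 ]
cab [ 0.6378 -0.3056  0.095 ] [ 0.6312 -0.0994  0.095 ] [ 0.8319 -0.0938  0.095 ]
drops,cup [0.7591 0.0158 0.    ] [0.6788 0.4081 0.    ]
```

The crop confirms it: the grey tray is centred near (0.479, 0.163) at yaw about 7.5°, and the corner sides measure about 195 x 145 mm against 200 x 150. The tab is near (0.578, 0.117), and the case is near (0.458, 0.158). The drawer front's outer face is at x≈0.483, with its middle at y≈-0.197. Next I'll move over the case and look with the wrist camera.

Call:
move_arm(plan=[[0.2, -0.08, 0, 0.11, 1], [0.4, -0.17, 0, 0.23, 1], [0.6, -0.25, 0, 0.35, 1], [0.79, -0.335, 0, 0.47, 1], [0.79, -0.335, 0, 0.59, 1], [0.79, -0.335, 0, 0.71, 1], [0.79, -0.335, 0, 0.83, 1], [0.79, -0.335, 0, 0.95, 1], [0.79, -0.335, 0, 1.0, 1]])

```text
time: 0.85
tool_pos: [0.4578, 0.1582, 0.242]
orientation: [[0.869, 0.495, -0.001], [0.495, -0.869, -0.0], [-0.001, -0.0, -1.0]]
ft_force: [0.3, 0.4, 0.2]
grip_width: 0.0856
grasp_force: 0.0
```

Call:
move_arm(plan=[[0, 0, 0, 0.11, 1], [0, 0, 0, 0.22, 1], [0, 0, 0, 0.33, 1], [0, 0, 0, 0.375, 1], [0, 0, 0, 0.375, 1], [0, 0, 0, 0.375, 1]])

```text
time: 1.35
tool_pos: [0.4579, 0.158, 0.2421]
orientation: [[0.991, 0.132, -0.0], [0.132, -0.991, -0.0], [-0.0, 0.0, -1.0]]
ft_force: [0.3, 0.2, 0.7]
grip_width: 0.0854
grasp_force: 0.0
```

Run:
```python
from h import *
o=sensors.get_obs();print(o['tool_pos'],o['orientation'],o['q'])
w=imaging.grab_frame("wrist");cv2.imwrite("pics/w1.png",w)
np.save("w1.npy",o,allow_pickle=True)
```

```text
[0.45791537 0.1579725  0.24208754] [[ 9.91209571e-01  1.32300240e-01 -4.83077862e-04]
 [ 1.32300222e-01 -9.91209689e-01 -6.74273686e-05]
 [-4.87752114e-04  2.92334454e-06 -9.99999881e-01]] [ 8.97495069e-02  2.23712727e-01  1.61510556e+00 -2.47382193e-05
  1.30326154e+00  1.52786312e+00]
```

View pics/w1.png

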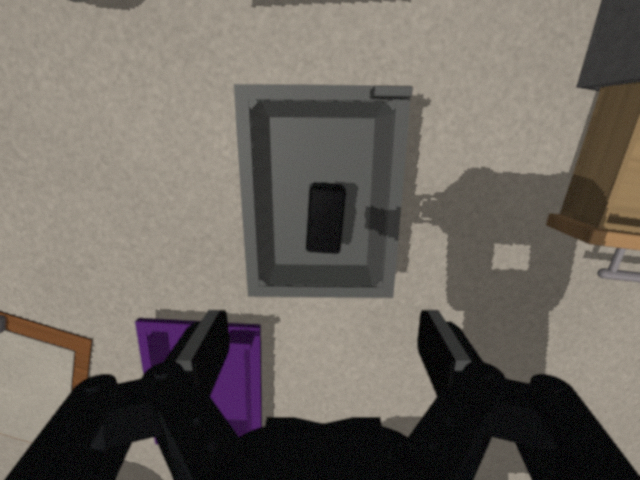

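The wrist picture shows the grey tray with corners (236,85), (411,86), (394,297), (249,297). The tab is at about (391,92). The case's top face runs roughly (311,191)–(344,192)–(340,253)–(306,253), with open room around it.

Run:
```python
from h import *
np.set_printoptions(precision=4,suppress=True)
o=np.load("w1.npy",allow_pickle=True).item()
f=lambda u,z:atz("wrist",u,z,o)
P=np.array([f(u,.066) for u in [(236,85),(411,86),(394,297),(249,297)]]);c=P.mean(0);print(P,c)
ax=P[0]+P[1]-P[2]-P[3];print("tray yaw",np.degrees(np.arctan2(ax[1],ax[0])),np.linalg.norm(ax)/2,np.linalg.norm(P[0]-P[1]))
Q=np.array([f(u,.073) for u in [(311,191),(344,191),(340,253),(306,253)]]);print(Q,Q.mean(0))
ax=Q[0]+Q[1]-Q[2]-Q[3];print("case yaw",np.degrees(np.arctan2(ax[1],ax[0])),np.linalg.norm(ax)/2,np.linalg.norm(Q[0]-Q[1]))
print("tab top",f((371,88),.094),f((411,88),.094),f((371,97),.094),f((411,97),.094))
```

```text
[[0.5676 0.2471 0.066 ]
 [0.5863 0.1005 0.066 ]
 [0.389  0.0754 0.066 ]
 [0.3692 0.2236 0.066 ]] [0.478  0.1616 0.066 ]
tray yaw 7.000609864996182 0.19929256996218878 0.14781232480165954
[[0.4876 0.1733 0.073 ]
 [0.4916 0.1437 0.073 ]
 [0.4321 0.1385 0.073 ]
 [0.4278 0.1708 0.073 ]] [0.4598 0.1566 0.073 ]
case yaw 3.684437959579225 0.05980440363131606 0.029770271662302346
tab top [0.5765 0.1369 0.094 ] [0.5808 0.1064 0.094 ] [0.5702 0.1358 0.094 ] [0.5744 0.1051 0.094 ]
```

Call:
move_arm(plan=[[0.01, 0.007, 0.18, 0.06, 0.75], [0.01, 0.007, 0.36, 0.06, 0.75], [0.01, 0.007, 0.54, 0.06, 0.75], [0.01, 0.007, 0.7, 0.06, 0.75], [0.01, 0.007, 0.8, 0.06, 0.75], [0.01, 0.007, 0.88, 0.06, 0.75], [0.01, 0.007, 0.93, 0.06, 0.75], [0.01, 0.007, 0.93, 0.06, 0.75], [0.01, 0.007, 0.93, 0.06, 0.6], [0.01, 0.007, 0.93, 0.06, 0.5]], newtons=40)

```text
time: 2.23
tool_pos: [0.4608, 0.1569, 0.0573]
orientation: [[0.998, 0.068, 0.002], [0.068, -0.998, 0.0], [0.002, -0.0, -1.0]]
ft_force: [0.1, 0.2, -0.2]
grip_width: 0.0428
grasp_force: 0.0
```

Call:
move_arm(plan=[[0, 0, 0, 0, 0.3], [0, 0, 0, 0, 0.1], [0, 0, 0, 0, 0.1], [0, 0, 0, 0, 0.1], [0, 0, 0, 0, 0.1], [0, 0, 0, 0, 0.1]])

```text
time: 2.73
tool_pos: [0.4609, 0.157, 0.0575]
orientation: [[0.998, 0.068, 0.002], [0.068, -0.998, 0.0], [0.002, -0.0, -1.0]]
ft_force: [-1.2, 0.1, 6.4]
grip_width: 0.0336
grasp_force: 40.4
```

Call:
move_arm(plan=[[0, 0, -0.08, 0, 0.1], [0, 0, -0.22, 0, 0.1], [0, 0, -0.38, 0, 0.1], [0, 0, -0.54, 0, 0.1], [0.02, 0.1, -0.65, 0, 0.1], [0.05, 0.25, -0.65, 0, 0.1], [0.08, 0.4, -0.65, 0, 0.1], [0.11, 0.55, -0.65, 0, 0.1], [0.14, 0.7, -0.65, 0, 0.1], [0.17, 0.85, -0.65, 0, 0.1], [0.18, 0.9, -0.65, 0, 0.1], [0.18, 0.9, -0.65, 0, 0.1]])

```text
time: 3.73
tool_pos: [0.5087, -0.0222, 0.1865]
orientation: [[0.998, 0.065, 0.0], [0.065, -0.998, -0.0], [0.0, 0.0, -1.0]]
ft_force: [-0.2, 0.4, -0.9]
grip_width: 0.0331
grasp_force: 40.0
```

Call:
move_arm(plan=[[0.03, 0.15, 0, 0, 0.1], [0.06, 0.3, 0, 0, 0.1], [0.09, 0.45, 0, 0, 0.1], [0.12, 0.6, 0, 0, 0.1], [0.15, 0.75, 0, 0, 0.1], [0.18, 0.87, 0, 0, 0.1], [0.18, 0.9, 0, 0, 0.1], [0.18, 0.9, 0, 0, 0.1], [0.18, 0.9, 0, 0, 0.1]])

```text
time: 4.48
tool_pos: [0.5563, -0.1959, 0.1863]
orientation: [[0.998, 0.069, -0.0], [0.069, -0.998, 0.001], [-0.0, -0.001, -1.0]]
ft_force: [0.2, 0.8, -1.2]
grip_width: 0.0334
grasp_force: 40.2
```

Run:
```python
from h import *
o=sensors.get_obs();print(o['tool_pos'],o['orientation'],o['grip_width'],o['ft_force'])
w=imaging.grab_frame("wrist");cv2.imwrite("pics/w2.png",w)
np.save("w2.npy",o,allow_pickle=True)
```

```text
[ 0.55634164 -0.19590758  0.1862584 ] [[ 9.97634996e-01  6.87327873e-02 -4.68203761e-04]
 [ 6.87331384e-02 -9.97634776e-01  7.80480674e-04]
 [-4.13451743e-04 -8.10815947e-04 -9.99999586e-01]] 0.033376021687073196 [ 0.17071252  0.83238456 -1.17781637]
```

View pics/w2.png

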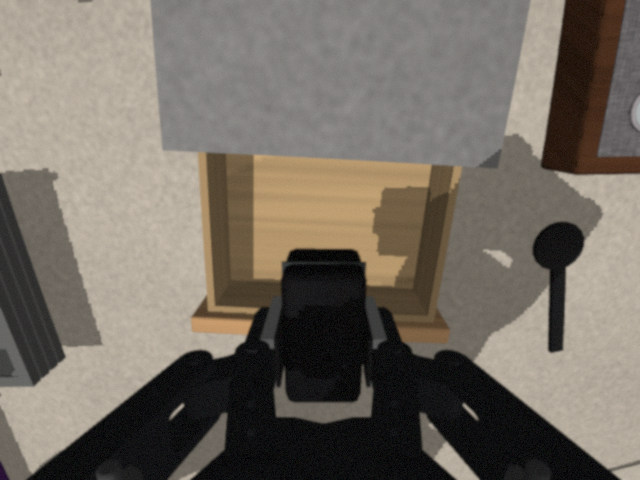

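The case is held at (322,320). The drawer is open beyond it, with its floor from about (215,290) to (440,160). The cab's front edge runs (163,151)–(498,166), and the drawer front's top runs (195,320)–(447,330).

Run:
```python
from h import *
np.set_printoptions(precision=4,suppress=True)
o=np.load("w2.npy",allow_pickle=True).item()
f=lambda u,z:atz("wrist",u,z,o)
for u,z in [((163,151),.095),((498,166),.095),((208,301),.084),((437,316),.084),((193,318),.084),((447,328),.084)]: print(u,f(u,z))
```

```text
(163, 151) [ 0.6205 -0.0868  0.095 ]
(498, 166) [ 0.6261 -0.3064  0.095 ]
(208, 301) [ 0.5064 -0.1078  0.084 ]
(437, 316) [ 0.5055 -0.2907  0.084 ]
(193, 318) [ 0.4899 -0.0949  0.084 ]
(447, 328) [ 0.4949 -0.301   0.084 ]
```

Call:
move_arm(plan=[[0.025, 0.01, 0.1, 0, 0.1], [0.025, 0.01, 0.25, 0, 0.1], [0.025, 0.01, 0.4, 0, 0.1], [0.025, 0.01, 0.52, 0, 0.1], [0.025, 0.01, 0.62, 0, 0.1], [0.025, 0.01, 0.69, 0, 0.1], [0.025, 0.01, 0.715, 0, 0.1], [0.025, 0.01, 0.715, 0, 0.1], [0.025, 0.01, 0.715, 0, 0.1]])

```text
time: 5.28
tool_pos: [0.562, -0.1985, 0.0443]
orientation: [[0.998, 0.069, 0.001], [0.069, -0.998, -0.001], [0.001, 0.001, -1.0]]
ft_force: [0.3, -0.2, -0.6]
grip_width: 0.0335
grasp_force: 40.2
```

Call:
move_arm(plan=[[0, 0, 0, 0, 0.5], [0, 0, 0, 0, 0.6], [0, 0, 0, 0, 0.6], [0, 0, 0, 0, 0.6], [0, 0, -0.1, 0, 0.6], [0, 0, -0.25, 0, 0.6], [0, 0, -0.4, 0, 0.6], [0, 0, -0.55, 0, 0.6], [0, 0, -0.7, 0, 0.3], [0, 0, -0.7, 0, 0]])

```text
time: 6.12
tool_pos: [0.5635, -0.2001, 0.1899]
orientation: [[0.998, 0.068, 0.009], [0.068, -0.998, -0.005], [0.009, 0.006, -1.0]]
ft_force: [0.3, 0.0, 0.4]
grip_width: 0.028
grasp_force: 0.0
```

Call:
move_arm(plan=[[-0.15, -0.01, 0, 0.03, 0], [-0.3, -0.03, 0, 0.067, 0], [-0.45, -0.04, 0, 0.067, 0], [-0.6, -0.05, 0, 0.067, 0], [-0.75, -0.06, 0, 0.067, 0], [-0.82, -0.07, 0.1, 0.067, 0], [-0.82, -0.07, 0.25, 0.067, 0], [-0.82, -0.07, 0.4, 0.067, 0], [-0.82, -0.07, 0.55, 0.067, 0], [-0.82, -0.07, 0.68, 0.067, 0], [-0.82, -0.07, 0.7, 0.067, 0], [-0.82, -0.07, 0.7, 0.067, 0]])

```text
time: 7.12
tool_pos: [0.3965, -0.1959, 0.0426]
orientation: [[1.0, -0.002, -0.002], [-0.002, -1.0, 0.002], [-0.002, -0.002, -1.0]]
ft_force: [-0.1, 0.5, 0.5]
grip_width: 0.0
grasp_force: 0.0
```

Run:
```python
from h import *
o=sensors.get_obs();print(o['tool_pos'],o['orientation'],o['ft_force'],o['grip_width'])
a=imaging.grab_frame("scene");b=imaging.grab_frame("side")
out=np.zeros((450,800,3),np.uint8)
out[:,:400]=cv2.resize(a[255:405,170:303],(400,450),interpolation=2);out[:,400:]=cv2.resize(b[130:242,290:390],(400,450),interpolation=2)
cv2.imwrite("pics/c3.png",out)
```

```text
[ 0.39654001 -0.19586397  0.0426124 ] [[ 0.99999554 -0.00218202 -0.00203745]
 [-0.00217839 -0.99999605  0.00177801]
 [-0.00204132 -0.00177356 -0.99999634]] [-0.13790182  0.48529434  0.45255615] 2.484800798599919e-05
```

View pics/c3.png

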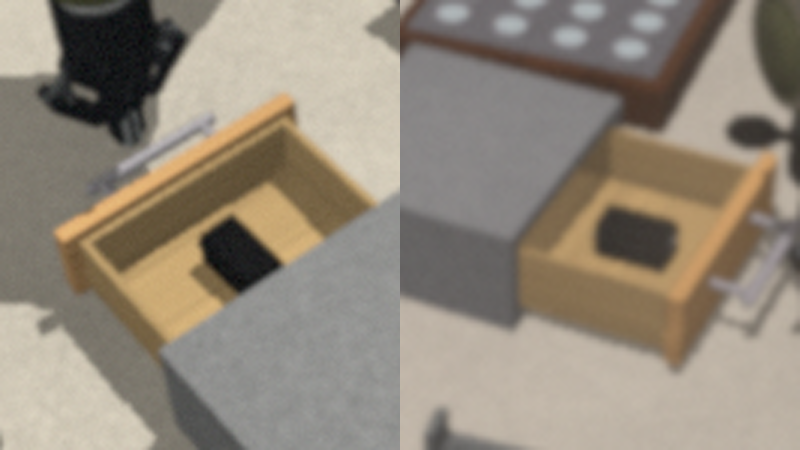

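The case stands upright inside the drawer (crop left (240,255), right (637,238)). The fingers are in front of the bar, so I'll push.

Call:
move_arm(plan=[[0.05, 0, -0.03, 0, 0], [0.1, 0, -0.03, 0, 0], [0.15, 0, -0.03, 0, 0], [0.2, 0, -0.03, 0, 0], [0.26, 0, -0.03, 0, 0], [0.32, 0, -0.03, 0, 0], [0.38, 0, -0.03, 0, 0], [0.44, 0, -0.03, 0, 0], [0.5, 0, -0.03, 0, 0], [0.56, 0, -0.03, 0, 0], [0.62, 0, -0.03, 0, 0], [0.68, 0, -0.03, 0, 0]])

```text
time: 8.22
tool_pos: [0.534, -0.1965, 0.0512]
orientation: [[1.0, -0.002, 0.001], [-0.002, -1.0, -0.001], [0.001, 0.001, -1.0]]
ft_force: [-2.0, 0.3, -0.3]
grip_width: -0.0001
grasp_force: 0.8
```

Call:
move_arm(plan=[[0.03, 0, 0, 0, 0], [0.06, 0, 0, 0, 0], [0.08, 0, 0, 0, 0], [0.1, 0, 0, 0, 0]])

```text
time: 8.55
tool_pos: [0.5533, -0.1967, 0.0499]
orientation: [[1.0, -0.002, 0.0], [-0.002, -1.0, -0.0], [0.0, 0.0, -1.0]]
ft_force: [-1.0, 0.8, 0.5]
grip_width: 0.0
grasp_force: 0.6
```

Call:
move_arm(plan=[[0.02, 0, 0, 0, 0], [0.03, 0, 0, 0, 0], [0.04, 0, 0, 0, 0], [0.05, 0, 0, 0, 0], [0.06, 0, 0, 0, 0]])

```text
time: 8.97
tool_pos: [0.5571, -0.1965, 0.0493]
orientation: [[1.0, -0.001, -0.023], [-0.001, -1.0, 0.004], [-0.023, -0.004, -1.0]]
ft_force: [-63.6, -2.6, 38.5]
grip_width: 0.0001
grasp_force: 32.0
```

Call:
move_arm(plan=[[0.01, 0, 0, 0, 0], [0.02, 0, 0, 0, 0]])

```text
time: 9.13
tool_pos: [0.5573, -0.1965, 0.0493]
orientation: [[0.999, -0.0, -0.033], [0.0, -1.0, 0.006], [-0.033, -0.006, -0.999]]
ft_force: [-87.1, -3.3, 51.5]
grip_width: -0.0002
grasp_force: 44.4
```

Call:
move_arm(plan=[[-0.06, 0, 0, 0, 0], [-0.1, 0, 0, 0, 0], [-0.2, 0, 0, 0, 0], [-0.35, 0, 0, 0, 0], [-0.5, 0, 0, 0, 0], [-0.5, 0, -0.15, 0, 0], [-0.5, 0, -0.3, 0, 0], [-0.5, 0, -0.45, 0, 0], [-0.5, 0, -0.6, 0, 0], [-0.5, 0, -0.7, 0, 0], [-0.5, 0, -0.7, 0, 0]])

```text
time: 10.05
tool_pos: [0.4705, -0.1974, 0.1937]
orientation: [[1.0, -0.002, 0.007], [-0.002, -1.0, -0.005], [0.007, 0.005, -1.0]]
ft_force: [-0.3, -0.8, -0.3]
grip_width: -0.0001
grasp_force: 0.0
```

Run:
```python
from h import *
o=sensors.get_obs();print(o['tool_pos'],o['orientation'],o['ft_force'],o['q'])
a=imaging.grab_frame("scene");b=imaging.grab_frame("side")
out=np.zeros((450,800,3),np.uint8)
out[:,:400]=cv2.resize(a[275:425,205:338],(400,450),interpolation=2);out[:,400:]=cv2.resize(b[130:242,260:360],(400,450),interpolation=2)
cv2.imwrite("pics/c4.png",out)
```

```text
[ 0.47049495 -0.19740261  0.19371897] [[ 0.9999757  -0.0021532   0.00663075]
 [-0.00212213 -0.99998676 -0.00468786]
 [ 0.00664076  0.00467368 -0.99996703]] [-0.30630389 -0.77214503 -0.32594367] [-6.27262840e-01  3.20307665e-01  1.61982428e+00  1.03622039e-04
  1.19334066e+00  9.45633389e-01]
```

View pics/c4.png

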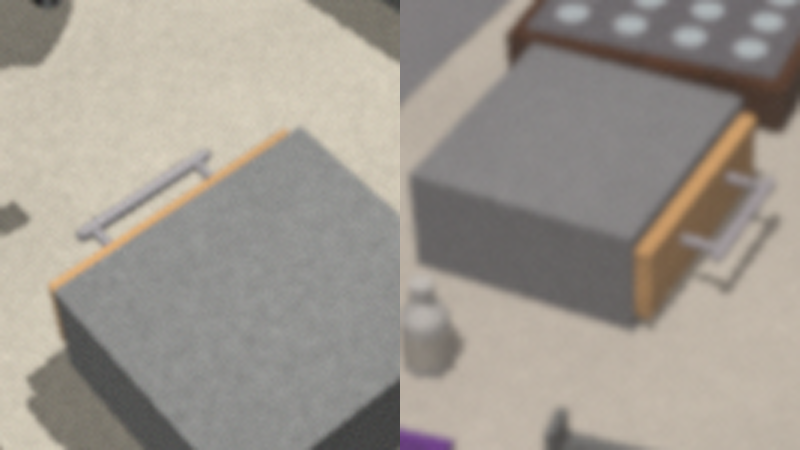

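The drawer is fully shut, with its front flush against the unit. Next is the tab. The tool can't tilt, so I'll grip the tab across its 30 mm width, letting the tray pivot about the closing line.

Call:
move_arm(plan=[[0.04, -0.08, 0, -0.03, 0.3], [0.1, -0.22, 0, -0.06, 0.7], [0.16, -0.38, 0, -0.117, 0.7], [0.22, -0.54, 0, -0.117, 0.7], [0.28, -0.7, 0, -0.117, 0.7], [0.34, -0.84, 0, -0.117, 0.7], [0.4, -0.96, 0, -0.117, 0.7], [0.4, -1.0, 0, -0.117, 0.7], [0.4, -1.0, 0, -0.117, 0.7]])

```text
time: 10.9
tool_pos: [0.549, 0.0051, 0.1878]
orientation: [[0.992, 0.123, -0.003], [0.123, -0.992, 0.001], [-0.002, -0.001, -1.0]]
ft_force: [-0.1, -0.4, -0.5]
grip_width: 0.0597
grasp_force: 0.0
```

Run:
```python
from h import *
o=sensors.get_obs();print(o['tool_pos'],o['orientation'],o['q'],o['grip_width'])
print(o['orientation'].T@(np.array([.5765,.1195,.15])-o['tool_pos'])/.2)
```

```text
[0.54900741 0.00508599 0.18779604] [[ 9.92435644e-01  1.22738776e-01 -2.58570648e-03]
 [ 1.22740829e-01 -9.92438545e-01  6.50407256e-04]
 [-2.48632459e-03 -9.62859101e-04 -9.99996446e-01]] [-2.04232273e-01  4.13420899e-01  1.50235659e+00  1.19396045e-04
  1.22847905e+00  1.24347352e+00] 0.05967322662769984
[ 0.20710933 -0.55069036  0.18899615]
```

Call:
move_arm(plan=[[0.05, -0.13, 0.05, 0, 0.7], [0.1, -0.28, 0.1, 0, 0.7], [0.15, -0.42, 0.15, 0, 0.7], [0.2, -0.52, 0.19, 0, 0.7], [0.207, -0.55, 0.19, 0, 0.7], [0.207, -0.55, 0.19, 0, 0.7], [0.207, -0.55, 0.19, 0, 0.7]])

```text
time: 11.48
tool_pos: [0.5772, 0.1162, 0.1512]
orientation: [[0.993, 0.119, -0.0], [0.119, -0.993, -0.0], [-0.001, 0.0, -1.0]]
ft_force: [0.2, -0.1, 0.1]
grip_width: 0.0602
grasp_force: 0.0
```

Run:
```python
from h import *
o=sensors.get_obs();print(o['tool_pos'],o['orientation'],o['grip_width'])
w=imaging.grab_frame("wrist");np.save("w5.npy",o,allow_pickle=True)
print("expected tab centre px",proj("wrist",[.5765,.1195,.094],o))
cv2.imwrite("pics/w5.png",w)
```

```text
[0.5771732  0.11623408 0.1512334 ] [[ 9.92845858e-01  1.19402185e-01 -4.68884887e-04]
 [ 1.19401980e-01 -9.92845894e-01 -4.45092640e-04]
 [-5.18675469e-04  3.85922601e-04 -9.99999791e-01]] 0.060203313494656546
expected tab centre px [318.03179533 273.99187792]
```

View pics/w5.png

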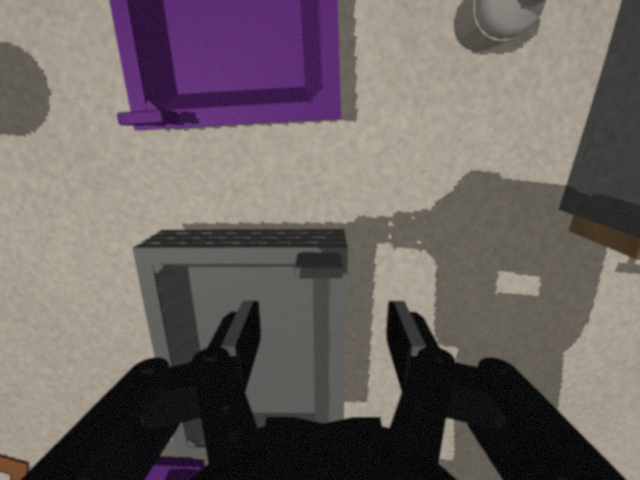

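The tab is between the open fingers at (296–343, 253–277), with its centre at about (319.5, 275). That's within 1 mm of the expected point.

Call:
move_arm(plan=[[0, -0.012, 0.1, 0, 0.7], [0, -0.012, 0.2, 0, 0.7], [0, -0.012, 0.28, 0, 0.7], [0, -0.012, 0.33, 0, 0.6], [0, -0.012, 0.34, 0, 0.55], [0, -0.012, 0.34, 0, 0.55], [0, -0.012, 0.34, 0, 0.45], [0, -0.012, 0.34, 0, 0.4]], newtons=20)

```text
time: 12.2
tool_pos: [0.5776, 0.1198, 0.0845]
orientation: [[0.993, 0.12, 0.002], [0.12, -0.993, -0.0], [0.002, 0.0, -1.0]]
ft_force: [1.0, -0.1, 0.6]
grip_width: 0.0339
grasp_force: 0.0
```

Call:
move_arm(plan=[[0, 0, 0, 0, 0.3], [0, 0, 0, 0, 0.2], [0, 0, 0, 0, 0.2], [0, 0, 0, 0, 0.2], [0, 0, 0, 0, 0.2]], newtons=20)

```text
time: 12.62
tool_pos: [0.5776, 0.1199, 0.0844]
orientation: [[0.993, 0.12, 0.002], [0.12, -0.993, -0.0], [0.002, 0.001, -1.0]]
ft_force: [-1.6, -1.5, 5.7]
grip_width: 0.0294
grasp_force: 20.3
```

Call:
move_arm(plan=[[-0.003, 0, -0.02, 0, 0.2], [-0.008, 0, -0.045, 0, 0.2], [-0.014, 0, -0.075, 0, 0.2], [-0.02, 0, -0.1, 0, 0.2], [-0.03, 0, -0.135, 0, 0.2], [-0.04, 0, -0.165, 0, 0.2], [-0.04, 0, -0.165, 0, 0.2], [-0.04, 0, -0.165, 0, 0.2]], newtons=20)

```text
time: 13.28
tool_pos: [0.5692, 0.1191, 0.1168]
orientation: [[0.993, 0.12, 0.001], [0.12, -0.993, 0.0], [0.001, 0.0, -1.0]]
ft_force: [-0.8, 0.7, -1.1]
grip_width: 0.0292
grasp_force: 20.0
```

Run:
```python
from h import *
o=sensors.get_obs();print(o['tool_pos'],o['ft_force'],o['torque'],o['grip_width'])
a=imaging.grab_frame("scene");b=imaging.grab_frame("side")
out=np.zeros((400,800,3),np.uint8)
out[:,:400]=cv2.resize(a[190:310,285:405],(400,400),interpolation=2);out[:,400:]=cv2.resize(b[205:315,265:375],(400,400),interpolation=2)
cv2.imwrite("pics/c6.png",out)
```

```text
[0.5691896  0.11905082 0.11681459] [-0.78446243  0.66809371 -1.07412751] [-2.85168969e-05 -9.93539077e-02 -3.84529758e-02] 0.029194602557145424
```

View pics/c6.png

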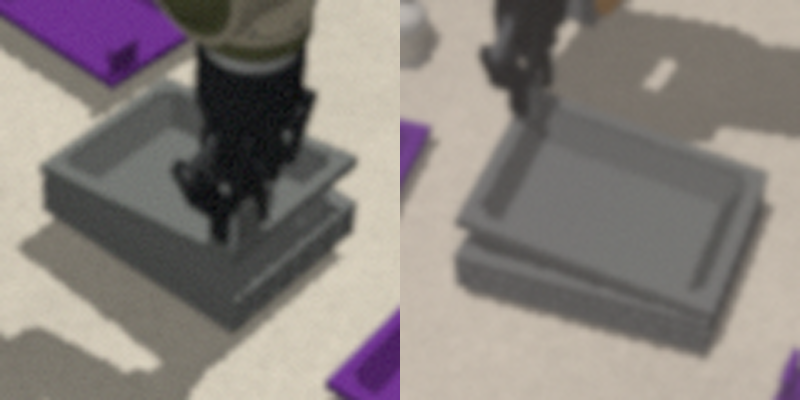

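The top tray is tipping, with its heel edge still down on the stack and the lower trays unmoved. I'll go on to about 18°, then tighten and lift.

Call:
move_arm(plan=[[-0.012, 0, -0.032, 0, 0.2], [-0.025, 0, -0.065, 0, 0.2], [-0.039, 0, -0.096, 0, 0.2], [-0.053, 0, -0.127, 0, 0.2], [-0.053, 0, -0.127, 0, 0.2], [-0.053, 0, -0.127, 0, 0.2]], newtons=20)

```text
time: 13.88
tool_pos: [0.5586, 0.1178, 0.1423]
orientation: [[0.993, 0.12, 0.001], [0.12, -0.993, -0.0], [0.001, 0.0, -1.0]]
ft_force: [0.7, 0.6, -1.3]
grip_width: 0.0297
grasp_force: 20.0
```

Call:
move_arm(plan=[[0, 0, 0, 0, 0.1], [0, 0, 0, 0, 0.1], [0, 0, 0, 0, 0.1], [0, 0, -0.03, 0, 0.1], [0, 0, -0.07, 0, 0.1], [0, 0, -0.12, 0, 0.1], [0, 0, -0.17, 0, 0.1], [0, 0, -0.22, 0, 0.1], [0, 0, -0.27, 0, 0.1], [0, 0, -0.32, 0, 0.1], [0, 0, -0.35, 0, 0.1], [0, 0, -0.35, 0, 0.1]], newtons=110)

```text
time: 14.88
tool_pos: [0.5591, 0.1178, 0.2133]
orientation: [[0.993, 0.12, 0.003], [0.12, -0.993, -0.0], [0.003, 0.0, -1.0]]
ft_force: [-0.0, -0.3, -1.2]
grip_width: 0.0272
grasp_force: 108.5
```

Run:
```python
from h import *
o=sensors.get_obs();print(o['tool_pos'],o['ft_force'],o['torque'],o['grip_width'],o['q'])
a=imaging.grab_frame("scene");b=imaging.grab_frame("side")
out=np.zeros((400,800,3),np.uint8)
out[:,:400]=cv2.resize(a[160:310,270:420],(400,400),interpolation=2);out[:,400:]=cv2.resize(b[175:315,245:385],(400,400),interpolation=2)
cv2.imwrite("pics/c7.png",out)
```

```text
[0.55908907 0.11776982 0.21333684] [-0.01137354 -0.3392255  -1.21799899] [-0.00431001 -0.05742571 -0.00896908] 0.02715780528993892 [ 2.63327307e-03  4.35837673e-01  1.39938718e+00 -1.19537727e-05
  1.30384580e+00  1.45299559e+00]
```

View pics/c7.png

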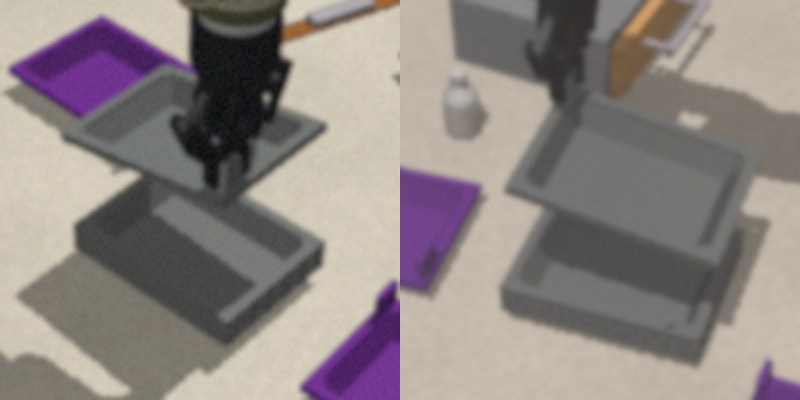

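The top tray is free, tipped about 18°. The wrist reads a 1.2 N load, so only the top tray is held, and the lower tray is still on the stack. To level it, I'll lower its drooping edge onto bare worktop with a light grip so the tab pivots, then grip hard and lift.

Run:
```python
from h import *
np.set_printoptions(precision=3,suppress=True)
for n,us in (("side",[(355,345),(375,305),(445,335),(432,375)]),("scene",[(85,302),(222,200),(275,185),(353,190)])):
    for u in us: print(n,u,atz(n,u,0.0))
c=np.array([.36,-.1]);t=np.radians(7);R=np.array([[np.cos(t),-np.sin(t)],[np.sin(t),np.cos(t)]])
b=cv2.imread("pics/scene0.png")
P=[proj("scene",[*(c+R@np.array([x,y])),0]) for x,y in [(-.1,-.075),(.1,-.075),(.1,.075),(-.1,.075)]];print(np.array(P))
o=sensors.get_obs();print(o['orientation'].T@(np.array([.459,-.143,.25])-o['tool_pos'])/.2)
```

```text
side (355, 345) [0.304 0.331 0.   ]
side (375, 305) [0.307 0.19  0.   ]
side (445, 335) [0.106 0.201 0.   ]
side (432, 375) [0.101 0.328 0.   ]
scene (85, 302) [ 0.163 -0.438  0.   ]
scene (222, 200) [0.038 0.057 0.   ]
scene (275, 185) [0.082 0.227 0.   ]
scene (353, 190) [0.261 0.397 0.   ]
[[191.413 279.196]
 [241.83  319.754]
 [285.66  286.572]
 [234.803 250.31 ]]
[-0.651  1.235 -0.192]
```

Call:
move_arm(plan=[[-0.02, 0.03, -0.05, 0, 0.1], [-0.06, 0.1, -0.1, 0, 0.1], [-0.11, 0.19, -0.15, 0, 0.1], [-0.16, 0.28, -0.19, 0, 0.1], [-0.21, 0.38, -0.19, 0, 0.1], [-0.26, 0.48, -0.19, 0, 0.1], [-0.31, 0.58, -0.19, 0, 0.1], [-0.36, 0.68, -0.19, 0, 0.1], [-0.41, 0.78, -0.19, 0, 0.1], [-0.45, 0.86, -0.19, 0, 0.1], [-0.47, 0.9, -0.19, 0, 0.1], [-0.47, 0.9, -0.19, 0, 0.1]], newtons=110)

```text
time: 15.98
tool_pos: [0.4864, -0.0736, 0.2499]
orientation: [[0.993, 0.118, -0.0], [0.118, -0.993, -0.0], [-0.0, 0.0, -1.0]]
ft_force: [-0.0, 0.2, -0.6]
grip_width: 0.0265
grasp_force: 108.6
```

Call:
move_arm(plan=[[-0.05, 0.08, 0.08, 0, 0.1], [-0.1, 0.17, 0.18, 0, 0.1], [-0.15, 0.26, 0.28, 0, 0.1], [-0.18, 0.33, 0.38, 0, 0.1], [-0.18, 0.335, 0.48, 0, 0.1], [-0.18, 0.335, 0.57, 0, 0.1], [-0.18, 0.335, 0.63, 0, 0.1], [-0.18, 0.335, 0.65, 0, 0.1], [-0.18, 0.335, 0.65, 0, 0.1]])

```text
time: 16.73
tool_pos: [0.4592, -0.1423, 0.1191]
orientation: [[0.993, 0.121, -0.001], [0.121, -0.993, 0.001], [-0.001, -0.001, -1.0]]
ft_force: [-0.6, -0.1, -1.1]
grip_width: 0.0267
grasp_force: 108.7
```

Call:
move_arm(plan=[[0, 0, 0.03, 0, 0.1], [0, 0, 0.06, 0, 0.1], [0, 0, 0.09, 0, 0.1], [0, 0, 0.1, 0, 0.1], [0, 0, 0.1, 0, 0.1]], newtons=30)

```text
time: 17.15
tool_pos: [0.459, -0.1429, 0.0992]
orientation: [[0.993, 0.12, -0.001], [0.12, -0.993, 0.0], [-0.001, -0.001, -1.0]]
ft_force: [-0.1, -0.1, -1.3]
grip_width: 0.0266
grasp_force: 108.7
```

Call:
move_arm(plan=[[0.01, 0, 0.03, 0, 0.2], [0.02, 0, 0.06, 0, 0.2], [0.03, 0, 0.09, 0, 0.2], [0.04, 0, 0.12, 0, 0.2], [0.05, 0, 0.15, 0, 0.2], [0.055, 0, 0.175, 0, 0.2], [0.06, 0, 0.19, 0, 0.2], [0.06, 0, 0.2, 0, 0.2], [0.06, 0, 0.2, 0, 0.2]], newtons=20)

```text
time: 17.9
tool_pos: [0.4716, -0.1418, 0.0598]
orientation: [[0.993, 0.12, 0.001], [0.12, -0.993, -0.0], [0.001, 0.0, -1.0]]
ft_force: [3.3, 0.1, 5.9]
grip_width: 0.0269
grasp_force: 109.5
```

Run:
```python
from h import *
o=sensors.get_obs();print(o['tool_pos'],o['ft_force'],o['torque'],o['grip_width'])
for n in ("scene","side"): cv2.imwrite(f"pics/{n}8.png",imaging.grab_frame(n))
```

```text
[ 0.4716099  -0.141831    0.05979268] [3.26127498 0.07556543 5.92929464] [ 0.16573273  0.29732696 -0.09292014] 0.026937520505912006
```

```bash
cat > tilt.py <<'E'
from h import *
from scipy.optimize import differential_evolution
V=np.array([[sx*x,sy*y,z] for x,y,z in [(.1,.075,.03),(.1,.075,.018),(.0745,.0495,0)] for sx in(1,-1) for sy in(1,-1)])
def pose(th,roll,o,d):
    x=o['orientation'][:,0]; yaw=np.arctan2(x[1],x[0])
    R=cv2.Rodrigues(np.array([0,0,yaw]))[0]@cv2.Rodrigues(np.array([0,-th,0.]))[0]@cv2.Rodrigues(np.array([roll,0,0.]))[0]
    return R,o['tool_pos']+np.array([d[0],0,d[1]])-R@np.array([.093,-.055,.0484])
def fit(imgs,o):
    M={}
    for n,im in imgs.items():
        h=cv2.cvtColor(cv2.GaussianBlur(im,(3,3),0),cv2.COLOR_BGR2HSV)
        M[n]=h[...,1].astype(float), im.max(2)>45
    def cost(p):
        R,t=pose(p[0],p[1],o,p[2:]); s=0
        for n,(S,ok) in M.items():
            P=np.array([proj(n,R@v+t) for v in V]).astype(np.float32)
            m=np.zeros(S.shape,np.uint8);cv2.fillConvexPoly(m,np.round(cv2.convexHull(P)*16).astype(int),1,shift=4)
            ring=(cv2.dilate(m,np.ones((9,9)))>m)&ok; i=(m>cv2.erode(m,np.ones((9,9))))&ok
            s+=np.minimum(S[i],60).mean()-np.minimum(S[ring],60).mean()
        return s
    r=differential_evolution(cost,[(-.2,.5),(-.2,.2),(-.01,.01),(-.01,.01)],maxiter=25,popsize=10,seed=1)
    R,t=pose(r.x[0],r.x[1],o,r.x[2:])
    print("tilt,roll deg",np.degrees(r.x[:2]),"shift",r.x[2:],"cost",r.fun,"floor z min",(R@V[8:].T).T[:,2].min()+t[2])
E
timeout 500 python3 - <<'E'
from tilt import *
o=sensors.get_obs();fit({n:cv2.imread(f"pics/{n}8.png") for n in("scene","side")},o)
E
```

```text
Traceback (most recent call last):
  File "tilt.py", line 21, in fit
    r=differential_evolution(cost,[(-.2,.5),(-.2,.2),(-.01,.01),(-.01,.01)],maxiter=25,popsize=10,seed=1)
  File "tilt.py", line 16, in cost
    P=np.array([proj(n,R@v+t) for v in V]).astype(np.float32)
                ~~~~^^^^^^^^^
  File "h.py", line 15, in proj
    c=imaging.camera_info(n)
ValueError: time passes only in moves, steps and waits
```

```bash
cat >> h.py <<'E'
import functools
from types import SimpleNamespace
_im=imaging
imaging=SimpleNamespace(grab_frame=_im.grab_frame,camera_info=functools.lru_cache(_im.camera_info))
E
timeout 500 python3 - <<'E'
from tilt import *
o=sensors.get_obs();fit({n:cv2.imread(f"pics/{n}8.png") for n in("scene","side")},o)
E
```

```text
tilt,roll deg [5.64703148 1.60363344] shift [-0.00135644  0.00193337] cost -32.92468153181846 floor z min -0.002501271148336188
```

Call:
move_arm(plan=[[0.004, 0, 0.015, 0, 0.2], [0.008, 0, 0.03, 0, 0.2], [0.01, 0, 0.045, 0, 0.2], [0.01, 0, 0.045, 0, 0.1], [0.01, 0, 0.045, 0, 0.1]], newtons=110)

```text
time: 18.42
tool_pos: [0.4734, -0.1417, 0.0509]
orientation: [[0.993, 0.121, 0.0], [0.121, -0.993, -0.001], [0.0, 0.001, -1.0]]
ft_force: [3.8, -2.2, 5.8]
grip_width: 0.0265
grasp_force: 109.6
```

Call:
move_arm(plan=[[0, 0, 0, 0, 0.1], [0, 0, -0.03, 0, 0.1], [0, 0, -0.08, 0, 0.1], [0, 0, -0.16, 0, 0.1], [0, 0, -0.26, 0, 0.1], [0, 0, -0.36, 0, 0.1], [0, 0, -0.46, 0, 0.1], [0, 0, -0.56, 0, 0.1], [0, 0, -0.66, 0, 0.1], [0, 0, -0.74, 0, 0.1], [0, 0, -0.78, 0, 0.1], [0, 0, -0.8, 0, 0.1]], newtons=110)

```text
time: 19.42
tool_pos: [0.4732, -0.1413, 0.2118]
orientation: [[0.993, 0.12, 0.001], [0.12, -0.993, -0.0], [0.001, 0.001, -1.0]]
ft_force: [-0.4, -0.9, -1.4]
grip_width: 0.0267
grasp_force: 108.7
```

```bash
timeout 500 python3 - <<'E'
from tilt import *
im={n:imaging.grab_frame(n) for n in("scene","side")}
for n in im: cv2.imwrite(f"pics/{n}9.png",im[n])
o=sensors.get_obs();print(o['tool_pos'],o['ft_force'],o['torque'],o['grip_width']);fit(im,o)
E
```

```text
[ 0.47300201 -0.14123436  0.21069308] [-0.12291494  0.15424287 -2.01951223] [-0.08765782 -0.10951967 -0.0583538 ] 0.026884376320080398
tilt,roll deg [7.96037648 2.96538022] shift [-0.00169083  0.00203127] cost -34.624671375663326 floor z min 0.1419399155810923
```

Call:
move_arm(plan=[[0, 0, -0.08, 0, 0.1], [0, 0, -0.18, 0, 0.1], [0, 0, -0.28, 0, 0.1], [0, 0, -0.33, 0, 0.1], [0, 0, -0.35, 0, 0.1], [0, 0, -0.35, 0, 0.1], [0, 0, -0.35, 0, 0.1], [0, 0, -0.35, 0, 0.1], [0, 0, -0.35, 0, 0.1], [0, 0, -0.35, 0, 0.1], [0, 0, -0.35, 0, 0.1], [0, 0, -0.35, 0, 0.1]], newtons=120)

```text
time: 20.52
tool_pos: [0.4731, -0.1414, 0.2805]
orientation: [[0.993, 0.12, -0.0], [0.12, -0.993, 0.0], [-0.0, -0.0, -1.0]]
ft_force: [-0.6, -0.2, -1.1]
grip_width: 0.0263
grasp_force: 118.6
```

```bash
timeout 500 python3 - <<'E'
from tilt import *
im={n:imaging.grab_frame(n) for n in("scene","side")}
for n in im: cv2.imwrite(f"pics/{n}10.png",im[n])
o=sensors.get_obs();print(o['tool_pos'],o['ft_force'],o['torque'],o['grip_width'],o['grasp_force']);fit(im,o)
for i in (8,): fit({n:cv2.imread(f"pics/{n}9.png") for n in im},{**o,'tool_pos':np.array([.473,-.1412,.2107])})
E
```

```text
[ 0.47309437 -0.14138089  0.28063543] [-0.23773607 -0.2277113  -2.20569113] [-0.07587368 -0.10026745 -0.01839711] 0.026563370645529036 118.61283302307129
tilt,roll deg [8.2883753  0.90593137] shift [-0.00205118  0.00500837] cost -38.045175512456844 floor z min 0.21369533963336512
tilt,roll deg [7.6628765  3.76958626] shift [-0.00177891  0.00084732] cost -34.61607887331824 floor z min 0.14170655505821225
```

```bash
python3 -c "
from rig import arm
print(arm.finish_job())"
```

```text
the job is handed in; nothing more can be done
None
```

I handed the job in at about 20.6 s: the case is in the fully shut drawer, and the top tray was tipped about 18° and then lifted off with the second tray staying put. It is now held by its tab with its floor about 21 cm up, tilted about 8° from level by image fit. To level it I pressed its edge briefly onto bare worktop without letting go of the tab.

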